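# Turn the display carousel to the oil bottle

### The arm

A 6-joint arm with a two-finger parallel gripper is mounted at the origin on the work surface. World frame = base frame: x ahead of the robot, y to its left, z up, the work surface at z = 0. Lengths are in m, angles in degrees, forces in N, time in s.
With the tool pointing down it reaches from about 0.25 to 0.725 m from the base axis. Payload 9.7 kg.
Tool frame: the origin (TCP) lies midway between the tips of the shut fingers; the grasp point (between the pads) lies 19 mm behind it; z points along the fingers, y is the line along which they close (so a half turn about z gives the same grasp; the last joint's range is limited). The gripper opens to 85 mm and grips with 20 to 120 N. Pads are 22 mm wide; open, the fingers measure 114 mm over their backs; the gripper's body (76 mm by 85 mm) begins 54 mm behind the grasp point. The pads swing forward as they close: fully open they stand 13 mm farther back than shut.
Start: joints at [70.646, 4.979, 10.078, 95.1, 0, 90], TCP at [0.182, 0.519, 0.231] pointing down, gripper open.
Joint ranges: [-179.16, 179.16], [-48.56, 103.87], [-65.8, 70.77], [-126.05, 130.52], [-82.76, 87.17], [-180, 180]. Speed limits (degrees/s): [127.2, 127.2, 147.25, 180, 180, 180].

### API

Orientations are given as [roll, pitch, yaw] about the fixed x, y, z axes, in that order (R = Rz(yaw) Ry(pitch) Rx(roll)).
In Python, from workcell import bot gives the robot as it stands.
- The arm moves only by the shell command python3 -m crank 'ROWS' [FORCE]. ROWS is JSON, a list of rows, each an object with "gripper": the finger opening in mm, from 0 to 85.4; "travel": the shift along the tool's x, y, z in mm, a list of three; "twist": the turn, a rotation vector about the tool's x, y, z in rad, a list of three. In form: [{"gripper": gripper, "travel": [tx, ty, tz], "twist": [rx, ry, rz]}, ...]. A call has 1 to 12 rows; each row shifts and turns the commanded pose from where the row before left it, along the tool's axes as they then stand; what a row does not reach is not made up. A row lasts 1/8 s, in which the tool goes at most 62.5 mm and 10.7 degrees, less where a joint would pass 70% of its speed; a pose out of reach is approached as far as the arm can. A call is refused whole if a number of a shift passes 62.5 or a number of a turn 0.188, either way. A call with a gripper value outside its range is refused whole. The fingers move at their own pace and stop on an object; FORCE is the grip in N (left out, the last holds). Time passes only in rows, so rows that do not move let the fingers close. It gives the time, the measured TCP pose, the force, the opening and the grip force at its end, in the units of the state.
- bot.get_obs(): the state, without advancing time (a new reading comes with each control period).
- bot.camera(name): name is "side" or "top" or "wrist"; returns the picture (400x640x3 uint8, red, green, blue); there is no depth.
- bot.calibration(name): a dict with "vfov" (degrees; the focal length in pixels is half the picture's height over the tangent of half this angle, whatever the lens; pixels are square), "cx", "cy" (the principal point, pixels), "camera_from_world" (4x4, takes a point from world to camera coordinates). Camera axes: x right, y down, z forward; pixel columns grow to the right and rows downward; lengths in m; the calibration is good to about 2 mm. A picture is of the moment at which its call begins: read the wrist's pose just before it. calibration takes no time and is no camera call; for the wrist camera it gives the pose at the moment of the call.
- bot.job_done(): hands the job in; it is judged then, once.
The state is a dict: "time": time; "q": joint angles; "qd": joint speeds; "joint_efforts": joint torques, N m; "ee_pos": TCP position; "tcp_rot": TCP orientation; "wrist_force": force on the tool from outside, world axes, zero at the start; "torque": the same for the moment, N m; "opening": finger opening in m; "grasp_force": force on a finger pad.
Only numpy, scipy, OpenCV 4.12 (cv2) and the standard library are available. Lean on these libraries where they do the work, as an engineer would, in place of code of your own. Each camera call takes 0.05 s, during which the arm holds its last target. There are 200 camera calls.

### The job

The round display carousel on the bike-shop desk must show the oil bottle, the one with the pointed drip spout, at its price ticket. With your fingertips, push the tray round gently by its rim or by the outer ends of its partitions until that bottle stands still, centred behind the ticket holder at the front of the stand. Push only the tray: do not touch, pick up or topple any product on it, leave the other things on the desk where they are, and take your hand away at the end.

Things in the scene. Friction and masses are not known exactly. Their poses are not given: they have to be found in the camera images.
- stand: fixed stand of the carousel: dark steel foot plate 250 mm across, 10 mm thick, a swivel bearing above it and a 50 mm wide tongue at the front that carries the ticket holder. Origin: on the vertical turning axis, at desk level. Its -x axis points to the FRONT, through the middle of the ticket holder; y is sideways, z up.
- ticket (a point): middle of the ticket holder's upper edge: an aluminium plate 90 mm wide and 56 mm long with a blank white card on it, sloping up towards the tray, from 226 mm (foot) to 179 mm (upper edge) from the turning axis, fixed to the stand; its upper edge, 34 mm above the desk, is lower than the tray's lip.
- tray: round plywood tray, 340 mm across, turning both ways without end on the stand (about 0.7 N at the rim turns it; it stops by itself within a few degrees once the push ends; it cannot be lifted). Origin: on the turning axis, at the floor's underside, 26 mm above the desk; floor 6 mm thick; the axes turn with it. A 4 mm thick lip rounds the rim, top 23 mm above the origin; hub 52 mm across, top 64 mm above.
- partition (a point): top of the outer end of one of the tray's six alike upright partitions, the one at 30 degrees from the tray's x axis (counter-clockwise from above); the others at 90, 150, 210, 270, 330. Each is 6 mm thick, runs radially from the hub to 164 mm from the axis, its level top 82 mm above the desk. Each of the six compartments between them holds one product about 85 mm from the axis; its outer corners are free.
- oil_bottle: the wanted product: white bottle 46 mm across, drawn in to a 28 mm collar with a long thin POINTED black drip spout (18 mm wide at its foot) on top, 135 mm tall in all, loose in its compartment. Origin: centre of its underside.
- sealant_bottle: white bottle, 46 mm across, with a wide FLAT black cap (42 mm across) and no spout, 86 mm tall, loose on the tray. Origin: centre of its underside.
- grease_tub: squat white tub with a black lid, 64 mm across, 48 mm tall, loose on the tray. Origin: centre of its underside.
- wax_tin: flat round aluminium tin, 68 mm across, 24 mm tall, loose on the tray. Origin: centre of its underside.
- tube_carton: upright white carton with a black band, 36 x 50 mm and 74 mm tall, loose on the tray. Origin: centre of its underside.
- patch_box: flat white box, 30 x 60 mm and 24 mm tall, loose on the tray. Origin: centre of its underside.
- mug: white mug, 82 mm across, 95 mm tall, on the desk to the left; bystander. Origin: centre of its underside.
- pen_cup: black cup, 76 mm across, 100 mm tall, on the desk at the back right; bystander. Origin: centre of its underside.
- water_bottle: grey bottle, 66 mm across, 200 mm tall, on the desk at the back left; bystander. Origin: centre of its underside.
- chainring: dark steel bicycle chainring, 166 mm across, 5 mm thick, lying on the desk to the right; bystander. Origin: its centre, on the desk.
- wrench: steel wrench 180 mm long lying on the desk to the right; bystander. Origin: under its middle.
Not all that is in view belongs to the job. Several things have the shape of the wax_tin; the one meant has the colours described above.

How it is judged (in metres and radians):
At the end, for the whole second after the job is handed in: The oil bottle stands on the front side of the carousel, within 16 mm sideways of the line from the turning axis through the middle of the ticket holder; the tray is at rest (under 0.05 rad/s); all six products stand upright (within 0.2 rad) on the tray floor in their compartments (x of oil_bottle in the frame of stand below -0.05 m and y of oil_bottle in the frame of stand between -0.016 and 0.016 m and angular speed of tray below 0.05 rad/s and angle between each of oil_bottle, sealant_bottle, grease_tub, wax_tin, tube_carton, patch_box's own z axis and vertical below 0.2 rad and z of oil_bottle in the frame of tray between 0 and 0.012 m and horizontal distance between each of oil_bottle, sealant_bottle, grease_tub, wax_tin, tube_carton, patch_box and tray below 0.135 m and z of sealant_bottle in the frame of tray between 0 and 0.012 m and z of grease_tub in the frame of tray between 0 and 0.012 m and z of wax_tin in the frame of tray between 0 and 0.012 m and z of tube_carton in the frame of tray between 0 and 0.012 m and z of patch_box in the frame of tray between 0 and 0.012 m); the robot touches nothing.
It fails at once if the tray is pushed other than by the fingers at its rim: with the arm or the gripper's body, or on its inner half (grasp point within 85 mm of the turning axis) (contact force between the arm and tray above 2 N or (contact force between the fingers and tray above 0.5 N and horizontal distance between the grasp point and tray below 0.085 m)).
It fails at once if the robot touches a product on the tray (contact force between any of the fingers, the arm and oil_bottle above 0.5 N or contact force between any of the fingers, the arm and sealant_bottle above 0.5 N or contact force between any of the fingers, the arm and grease_tub above 0.5 N or contact force between any of the fingers, the arm and wax_tin above 0.5 N or contact force between any of the fingers, the arm and tube_carton above 0.5 N or contact force between any of the fingers, the arm and patch_box above 0.5 N).
It fails at once if a product is lifted off the tray floor or tips over (z of any of oil_bottle, sealant_bottle, grease_tub, wax_tin, tube_carton, patch_box in the frame of tray above 0.02 m or angle between any of oil_bottle, sealant_bottle, grease_tub, wax_tin, tube_carton, patch_box's own z axis and vertical above 0.5 rad).
It fails at once if the tray is spun fast (over 2.5 rad/s) (angular speed of tray above 2.5 rad/s).
It fails at once if another thing on the desk is shifted by more than 20 mm (distance of any of mug, pen_cup, water_bottle, chainring, wrench from where it was at the start of the episode above 0.02 m).
It also fails if it takes over 62 s, if anything falls off the work surface, if the arm or the gripper's body presses on something with over 40 N, if the wrist force passes 120 N, or if a joint passes its speed limit or range.

## Working session

There is one attempt and no reset: what is moved stays moved. The work goes in short steps, Python scripts to look and compute and a shell command to move; the robot and the scene stay as the last step left them, time stands still between calls to the robot, and variables do not carry over. Pictures are saved under pics/ and viewed, at most 10 in all, crops included, and the job is handed in when it is done.

```bash
mkdir -p pics; cat > h.py <<'E'
import numpy as np,cv2
from workcell import bot
def snap(n,f):
    im=bot.camera(n); cv2.imwrite('pics/'+f,im[:,:,::-1]); return im
def cal(n):
    c=bot.calibration(n); return 200/np.tan(np.radians(c['vfov']/2)),c['cx'],c['cy'],np.array(c['camera_from_world'])
def p2w(n,u,v,z):
    f,cx,cy,T=cal(n); R=T[:3,:3]; o=-R.T@T[:3,3]; d=R.T@np.array([(u-cx)/f,(v-cy)/f,1]); return o+d*(z-o[2])/d[2]
def w2p(n,p):
    f,cx,cy,T=cal(n); q=T[:3,:3]@np.array(p)+T[:3,3]; return f*q[0]/q[2]+cx,f*q[1]/q[2]+cy
E
python3 - <<'E'
from h import *
a=snap('top','t0.png');b=snap('side','s0.png')
print(bot.get_obs()); print(bot.calibration('top'))
E
```

```text
{'time': 0.1, 'q': array([ 7.06452065e+01,  5.00810467e+00,  1.00391169e+01,  9.51005981e+01,
       -3.96114553e-04,  9.00008130e+01]), 'qd': array([-0.02877021, -0.04611631,  0.06346891,  0.1432172 , -0.15928342,
        0.0499899 ]), 'joint_efforts': array([-1.43230054e-04, -5.21563160e+01,  4.65651941e+01,  1.60457322e-02,
       -1.26287861e-05, -1.50609236e-05]), 'ee_pos': array([0.18221066, 0.51871522, 0.23065358]), 'tcp_rot': array([-1.79930414e+02,  3.97101618e-04,  1.60644394e+02]), 'wrist_force': array([ 0.09847083, -0.32795485,  0.04768011]), 'torque': array([-0.01185338, -0.02918228, -0.02699019]), 'grasp_force': 0.0, 'opening': 0.08532198473924826}
{'vfov': 47.89099470497966, 'cx': 320.80310054245683, 'cy': 206.62404943123298, 'camera_from_world': array([[-0.03086196, -0.99943939, -0.01297883,  0.01131037],
       [-0.98394544,  0.032662  , -0.1754553 ,  0.5524024 ],
       [ 0.17578085,  0.00735557, -0.98440184,  1.11999006],
       [ 0.        ,  0.        ,  0.        ,  1.        ]])}
```

View pics/t0.png

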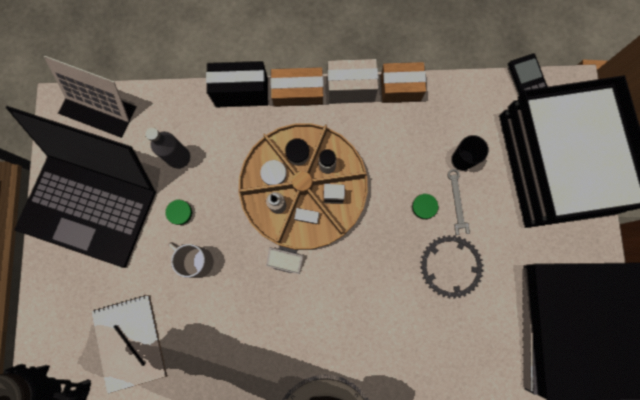

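View pics/s0.png

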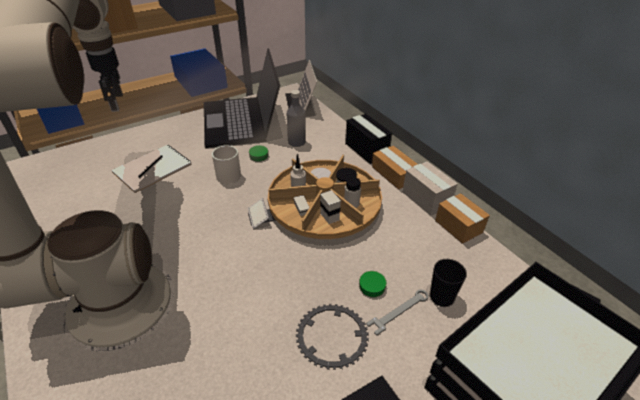

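The tray centre is at about (303,183) in the top picture and the ticket holder at (286,260). There are two candidates for the oil bottle: top (275,200) / side (298,170), which seems to have a thin spout, and top (327,158) / side (353,190), which looks flat-capped. I'll confirm with enlarged crops.

```bash
python3 - <<'E'
from h import *
a=cv2.imread('pics/t0.png')[115:275,225:385];b=cv2.imread('pics/s0.png')[145:245,240:400]
A=cv2.resize(a,(580,580),interpolation=cv2.INTER_CUBIC);cv2.imwrite('pics/t0c.png',A)
B=cv2.resize(b,(800,500),interpolation=cv2.INTER_CUBIC);cv2.imwrite('pics/s0c.png',B)
E
```

```text
(no output)
```

View pics/t0c.png

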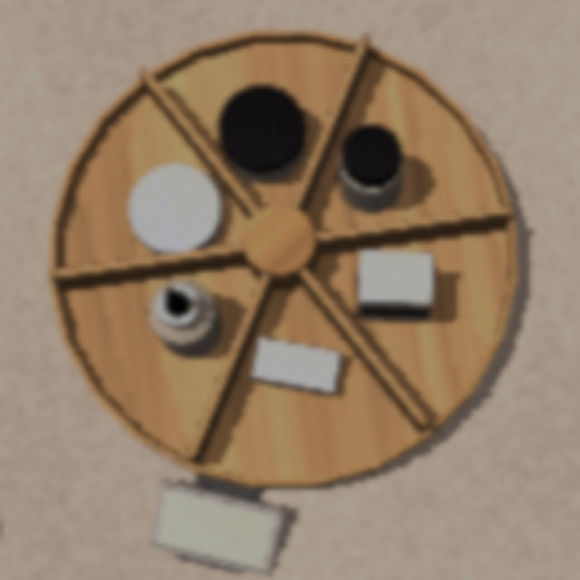

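View pics/s0c.png

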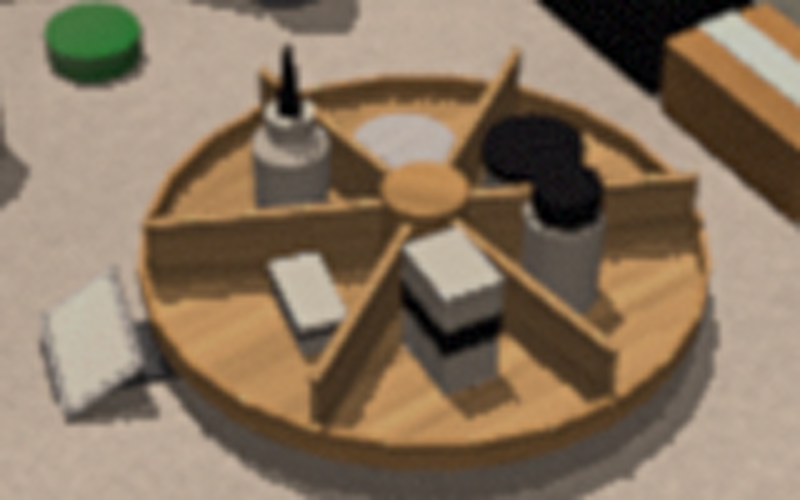

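The crops confirm it. The oil bottle, with its pointed spout, is at crop (185,315) → top (276,202). The other bottle at crop (371,160) has a flat cap, so it is the sealant.

```bash
python3 - <<'E'
from h import *
s=160/580
def c(u,v,z): return p2w('top',225+(u+.5)*s-.5,115+(v+.5)*s-.5,z)[:2]
h=c(280,240,.09);print('hub',h)
P=np.array([c(*p,.082) for p in [(145,72),(365,42),(508,215),(430,422),(200,462),(57,277)]])
print('centre by ends',P.mean(0),np.linalg.norm(P-P.mean(0),axis=1))
C=P.mean(0)
print('part angles',np.degrees(np.arctan2(*(P-C).T[::-1])))
for n,p in dict(t_up=((165+290)/2,(482+505)/2,.034),t_lo=((155+270)/2,(552+572)/2,.005),oil=(187,322,.09),spout=(177,298,.155)).items():
    d=c(*p)-C;print(n,c(*p),np.linalg.norm(d),np.degrees(np.arctan2(d[1],d[0])))
for n,p in dict(mug=(190,262,.05),wb=(152,133,.2),gr=(178,212,.02)).items(): print(n,p2w('top',*p))
f,cx,cy,T=cal('wrist');W=np.linalg.inv(T);print('wristcam',W[:3,3],W[:3,2])
E
```

```text
hub [0.6129524  0.03912518]
centre by ends [0.6107755  0.03684705] [0.16273437 0.16030915 0.15906755 0.16089744 0.1624285  0.16063963]
part angles [  36.40191239  -22.67838217  -83.97656901 -142.67174608  157.83712087
   96.15301841]
t_up [0.4420698  0.08367798] 0.17508497759344557 164.48590356469842
t_lo [0.39513783 0.09791428] 0.22411785324149291 164.18821135755647
oil [0.55690312 0.104873  ] 0.08677420773184924 128.37706345397578
spout [0.56077609 0.10417688] 0.08386446035268738 126.5977295276132
mug [0.42014555 0.33103367 0.05      ]
wb [0.713059   0.38095098 0.2       ]
gr [0.55572528 0.37485045 0.02      ]
wristcam [0.10693065 0.54482294 0.37335443] [ 0.29583141 -0.10561997 -0.94938306]
```

```bash
python3 -m crank '[{"gripper":0,"travel":[-38.6,-35,0],"twist":[0,0,0]},{"gripper":0,"travel":[-38.6,-35,0],"twist":[0,0,0]},{"gripper":0,"travel":[-38.6,-35,0],"twist":[0,0,0]},{"gripper":0,"travel":[-38.6,-35,0],"twist":[0,0,0]},{"gripper":0,"travel":[-38.6,-35,0],"twist":[0,0,0]},{"gripper":0,"travel":[-38.6,-35,0],"twist":[0,0,0]},{"gripper":0,"travel":[-38.6,-35,0],"twist":[0,0,0]},{"gripper":0,"travel":[-38.6,-35,0],"twist":[0,0,0]},{"gripper":0,"travel":[-38.6,-35,0],"twist":[0,0,0]},{"gripper":0,"travel":[-38.6,-35,0],"twist":[0,0,0]},{"gripper":0,"travel":[-38.6,-35,0],"twist":[0,0,0]},{"gripper":0,"travel":[-38.6,-35,0],"twist":[0,0,0]}]'
python3 -m crank '[{"gripper":0,"travel":[0,0,0],"twist":[0,0,0.152]},{"gripper":0,"travel":[0,0,0],"twist":[0,0,0.152]},{"gripper":0,"travel":[0,0,0],"twist":[0,0,0.152]},{"gripper":0,"travel":[0,0,0],"twist":[0,0,0.152]},{"gripper":0,"travel":[0,0,0],"twist":[0,0,0.152]},{"gripper":0,"travel":[0,0,0],"twist":[0,0,0]},{"gripper":0,"travel":[0,0,0],"twist":[0,0,0]}]'
```

```text
time: 1.6
ee_pos: [0.4805, -0.0326, 0.2311]
tcp_rot: [180.0, -0.0, 160.6]
wrist_force: [0.1, 1.0, -0.0]
opening: 0.0002
grasp_force: 0.0
time: 2.48
ee_pos: [0.48, -0.0308, 0.2311]
tcp_rot: [-180.0, -0.0, 117.3]
wrist_force: [-0.0, -0.8, 0.3]
opening: -0.0001
grasp_force: 0.0
```

```bash
python3 -m crank '[{"gripper":0,"travel":[0,0,40],"twist":[0,0,0]},{"gripper":0,"travel":[0,0,40],"twist":[0,0,0]},{"gripper":0,"travel":[0,0,40],"twist":[0,0,0]},{"gripper":0,"travel":[0,0,11],"twist":[0,0,0]},{"gripper":0,"travel":[0,0,0],"twist":[0,0,0]},{"gripper":0,"travel":[0,0,0],"twist":[0,0,0]}]'
python3 - <<'E'
from h import *
a=snap('side','s1.png');b=snap('wrist','w1.png')
A=cv2.resize(a[120:250,220:400,::-1],(555,400),interpolation=cv2.INTER_CUBIC)
B=cv2.resize(b[:,:,::-1],(245*2,306))
o=np.zeros((600,790,3),np.uint8);o[:400,:555]=A;o[100:500,:][:, 555:]=cv2.resize(b[:,:,::-1],(235,400))*0
cv2.imwrite('pics/s1c.png',A)
print(w2p('wrist',[.612-.164*np.cos(np.radians(36.8)),.038-.164*np.sin(np.radians(36.8)),.082]))
E
```

```text
time: 3.22
ee_pos: [0.481, -0.0309, 0.1021]
tcp_rot: [179.9, 0.1, 117.1]
wrist_force: [0.3, -0.5, 0.8]
opening: -0.0003
grasp_force: 0.0
(np.float64(299.0442288231811), np.float64(281.24916386286054))
```

View pics/s1c.png

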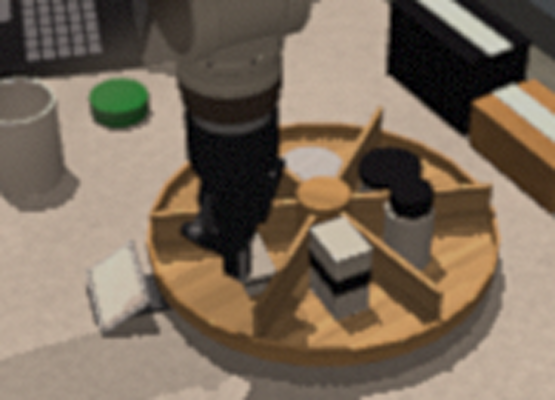

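View pics/w1.png

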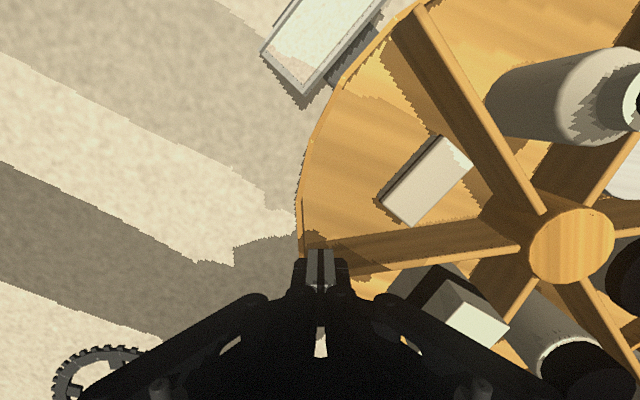

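The wrist view shows the patch-box partition and the carton partition. The partition edge from (520,240) to (310,245) runs near the fingertips at (320,250). I'll check the projections before going lower.

```bash
python3 - <<'E'
from h import *
C=np.array([.612,.038])
pol=lambda r,a,z:[*(C+r*np.array([np.cos(np.radians(a)),np.sin(np.radians(a))])),z]
print('hub',w2p('wrist',[*C,.09]))
for a in (36.8,96.8,156.8,216.8,276.8): print(a,w2p('wrist',pol(.164,a,.082)),w2p('wrist',pol(.03,a,.082)))
print('tcp',w2p('wrist',bot.get_obs()['ee_pos']))
print('ticket up',w2p('wrist',pol(.179,164.4,.034)))
print(cal('wrist')); print({k:v for k,v in bot.calibration('wrist').items() if k!='camera_from_world'})
print('end152',p2w('wrist',418,8,.082),'hub',p2w('wrist',570,245,.09))
E
```

```text
hub (np.float64(567.0264355829318), np.float64(248.4927249267919))
36.8 (np.float64(839.5470687776005), np.float64(200.25609180204228)) (np.float64(606.2934720968065), np.float64(235.20859152619877))
96.8 (np.float64(768.8030342883992), np.float64(-63.861181829801836)) (np.float64(586.3386584574002), np.float64(199.62981404388353))
156.8 (np.float64(408.7399065197423), np.float64(6.790179082696113)) (np.float64(534.6438686474779), np.float64(207.72340195708134))
216.8 (np.float64(299.044228823181), np.float64(281.24916386286066)) (np.float64(507.6339866369302), np.float64(249.99248205304377))
276.8 (np.float64(434.6542070856852), np.float64(418.6725009709214)) (np.float64(529.5468102236853), np.float64(281.6411139508242))
tcp (np.float64(319.7326875630425), np.float64(261.007086409469))
ticket up (np.float64(345.0237698466155), np.float64(40.91313535980717))
(np.float64(286.26900668964663), 320.23236878950524, 206.20335597014295, array([[ 0.89030449,  0.45536216,  0.00179224, -0.41454316],
       [ 0.43161557, -0.8451176 ,  0.31541124, -0.23509703],
       [ 0.14514099, -0.28003848, -0.94895339,  0.17864811],
       [ 0.        ,  0.        ,  0.        ,  1.        ]]))
{'vfov': 69.87965460793808, 'cx': 320.23236878950524, 'cy': 206.20335597014295}
end152 [0.46554483 0.10423436 0.082     ] hub [0.61197109 0.04057648 0.09      ]
```

The geometry agrees: the hub is within 3 px, and the gap to the partition is about 9 mm. Now I'll lower the fingers and push along the arc.

```bash
python3 -m crank '[{"gripper":0,"travel":[0,0,13],"twist":[0,0,0]},{"gripper":0,"travel":[0,0,13],"twist":[0,0,0]},{"gripper":0,"travel":[0,0,13],"twist":[0,0,0]},{"gripper":0,"travel":[0,0,0],"twist":[0,0,0]}]'
python3 -m crank '[{"gripper":0,"travel":[-3.87,0.05,0],"twist":[0,0,-0.0262]},{"gripper":0,"travel":[-3.87,0.05,0],"twist":[0,0,-0.0262]},{"gripper":0,"travel":[-3.87,0.05,0],"twist":[0,0,-0.0262]},{"gripper":0,"travel":[-3.87,0.05,0],"twist":[0,0,-0.0262]},{"gripper":0,"travel":[-3.87,0.05,0],"twist":[0,0,-0.0262]},{"gripper":0,"travel":[-3.87,0.05,0],"twist":[0,0,-0.0262]},{"gripper":0,"travel":[-3.87,0.05,0],"twist":[0,0,-0.0262]},{"gripper":0,"travel":[-3.87,0.05,0],"twist":[0,0,-0.0262]},{"gripper":0,"travel":[-3.87,0.05,0],"twist":[0,0,-0.0262]},{"gripper":0,"travel":[-3.87,0.05,0],"twist":[0,0,-0.0262]},{"gripper":0,"travel":[-3.87,0.05,0],"twist":[0,0,-0.0262]},{"gripper":0,"travel":[-3.87,0.05,0],"twist":[0,0,-0.0262]}]'
python3 - <<'E'
from h import *
d=bot.get_obs()['ee_pos'][:2]-[.612,.0385];print(np.hypot(*d),np.degrees(np.arctan2(d[1],d[0]))%360)
E
```

```text
time: 3.82
ee_pos: [0.4792, -0.0308, 0.0597]
tcp_rot: [-179.9, -0.1, 117.1]
wrist_force: [0.5, 0.4, 0.7]
opening: -0.0001
grasp_force: 0.0
time: 5.32
ee_pos: [0.5075, -0.0684, 0.0613]
tcp_rot: [-180.0, -0.0, 135.2]
wrist_force: [-0.8, 0.6, -0.3]
opening: 0.0001
grasp_force: 0.4
0.14947639238554905 225.66239711429637
```

```bash
python3 -m crank '[{"gripper":0,"travel":[-3.87,0.05,0],"twist":[0,0,-0.0262]},{"gripper":0,"travel":[-3.87,0.05,0],"twist":[0,0,-0.0262]},{"gripper":0,"travel":[-3.87,0.05,0],"twist":[0,0,-0.0262]},{"gripper":0,"travel":[-3.87,0.05,0],"twist":[0,0,-0.0262]},{"gripper":0,"travel":[-3.87,0.05,0],"twist":[0,0,-0.0262]},{"gripper":0,"travel":[-3.87,0.05,0],"twist":[0,0,-0.0262]},{"gripper":0,"travel":[-3.87,0.05,0],"twist":[0,0,-0.0262]},{"gripper":0,"travel":[-3.87,0.05,0],"twist":[0,0,-0.0262]},{"gripper":0,"travel":[-3.87,0.05,0],"twist":[0,0,-0.0262]},{"gripper":0,"travel":[-2.58,0.02,0],"twist":[0,0,-0.0174]},{"gripper":0,"travel":[0,0,0],"twist":[0,0,0]},{"gripper":0,"travel":[0,0,0],"twist":[0,0,0]}]'
python3 - <<'E'
from h import *
d=bot.get_obs()['ee_pos'][:2]-[.612,.0385];print(np.hypot(*d),np.degrees(np.arctan2(d[1],d[0]))%360)
a=snap('top','t2.png');cv2.imwrite('pics/t2c.png',cv2.resize(a[115:275,225:385,::-1],(580,580),interpolation=cv2.INTER_CUBIC))
E
```

```text
time: 6.82
ee_pos: [0.5369, -0.0911, 0.0613]
tcp_rot: [-180.0, 0.0, 149.6]
wrist_force: [0.4, -0.8, 0.7]
opening: 0.0001
grasp_force: 0.0
0.14974634522390706 239.9032722351771
```

View pics/t2c.png

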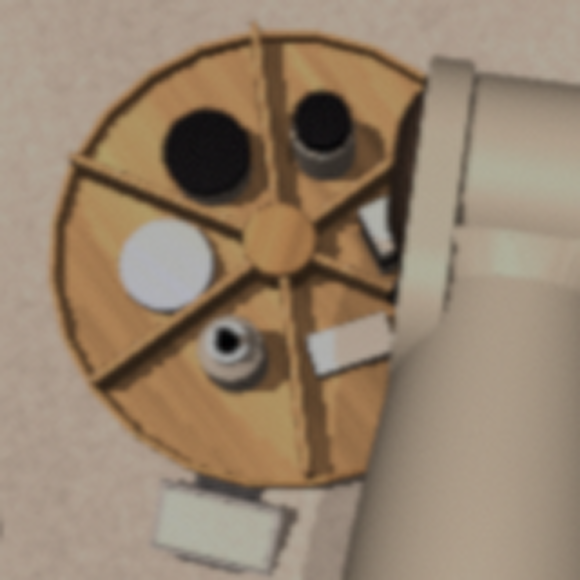

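The oil bottle is now at crop (234,355), moving towards the ticket line, and all products are upright.

```bash
python3 - <<'E'
from h import *
s=160/580
def c(u,v,z): return p2w('top',225+(u+.5)*s-.5,115+(v+.5)*s-.5,z)[:2]
for C in (np.array([.612,.038]),c(280,240,.09),np.array([.611,.037])):
  for p in [(236,358,.09),(227,340,.155),(97,383,.082),(310,473,.082),(75,158,.082),(255,28,.082),(225,497,.03),(212,562,.008)]:
    d=c(*p)-C;print(p,np.hypot(*d).round(3),(np.degrees(np.arctan2(d[1],d[0]))%360).round(1),end=' | ')
  print()
E
```

```text
(236, 358, 0.09) 0.088 157.7 | (227, 340, 0.155) 0.087 157.0 | (97, 383, 0.082) 0.161 125.9 | (310, 473, 0.082) 0.162 185.4 | (75, 158, 0.082) 0.161 65.1 | (255, 28, 0.082) 0.161 5.6 | (225, 497, 0.03) 0.179 164.5 | (212, 562, 0.008) 0.225 164.5 | 
(236, 358, 0.09) 0.089 158.6 | (227, 340, 0.155) 0.088 157.9 | (97, 383, 0.082) 0.161 126.4 | (310, 473, 0.082) 0.163 185.7 | (75, 158, 0.082) 0.159 65.3 | (255, 28, 0.082) 0.16 5.3 | (225, 497, 0.03) 0.179 164.9 | (212, 562, 0.008) 0.226 164.9 | 
(236, 358, 0.09) 0.088 156.8 | (227, 340, 0.155) 0.087 156.2 | (97, 383, 0.082) 0.162 125.4 | (310, 473, 0.082) 0.161 185.0 | (75, 158, 0.082) 0.162 65.0 | (255, 28, 0.082) 0.162 6.0 | (225, 497, 0.03) 0.178 164.1 | (212, 562, 0.008) 0.224 164.2 |
```

Still 7° to go. I'll push 7 × 1°, back off, and lift clear.

```bash
python3 -m crank '[{"gripper":0,"travel":[-2.6,0.02,0],"twist":[0,0,-0.0175]},{"gripper":0,"travel":[-2.6,0.02,0],"twist":[0,0,-0.0175]},{"gripper":0,"travel":[-2.6,0.02,0],"twist":[0,0,-0.0175]},{"gripper":0,"travel":[-2.6,0.02,0],"twist":[0,0,-0.0175]},{"gripper":0,"travel":[-2.6,0.02,0],"twist":[0,0,-0.0175]},{"gripper":0,"travel":[-2.6,0.02,0],"twist":[0,0,-0.0175]},{"gripper":0,"travel":[-2.2,0.02,0],"twist":[0,0,-0.015]},{"gripper":0,"travel":[0,0,0],"twist":[0,0,0]},{"gripper":0,"travel":[0,0,0],"twist":[0,0,0]},{"gripper":0,"travel":[4,0,0],"twist":[0,0,0]},{"gripper":0,"travel":[4,0,0],"twist":[0,0,0]},{"gripper":0,"travel":[0,0,0],"twist":[0,0,0]}]'
python3 -m crank '[{"gripper":0,"travel":[0,0,-20],"twist":[0,0,0]},{"gripper":0,"travel":[0,0,-40],"twist":[0,0,0]},{"gripper":0,"travel":[0,0,-40],"twist":[0,0,0]},{"gripper":0,"travel":[0,0,-40],"twist":[0,0,0]},{"gripper":0,"travel":[0,-40,-20],"twist":[0,0,0]},{"gripper":0,"travel":[0,-40,0],"twist":[0,0,0]},{"gripper":0,"travel":[0,-40,0],"twist":[0,0,0]},{"gripper":0,"travel":[0,-40,0],"twist":[0,0,0]},{"gripper":0,"travel":[0,0,0],"twist":[0,0,0]},{"gripper":0,"travel":[0,0,0],"twist":[0,0,0]}]'
python3 - <<'E'
from h import *
a=snap('top','t3.png');cv2.imwrite('pics/t3c.png',cv2.resize(a[115:275,225:385,::-1],(580,580),interpolation=cv2.INTER_CUBIC))
E
```

```text
time: 8.38
ee_pos: [0.5451, -0.0957, 0.0614]
tcp_rot: [180.0, 0.0, 156.5]
wrist_force: [1.0, 0.1, 0.3]
opening: 0.0001
grasp_force: 0.0
time: 9.62
ee_pos: [0.4817, -0.2425, 0.2213]
tcp_rot: [180.0, 0.0, 156.5]
wrist_force: [0.2, 0.1, -0.4]
opening: 0.0002
grasp_force: 0.0
```

View pics/t3c.png

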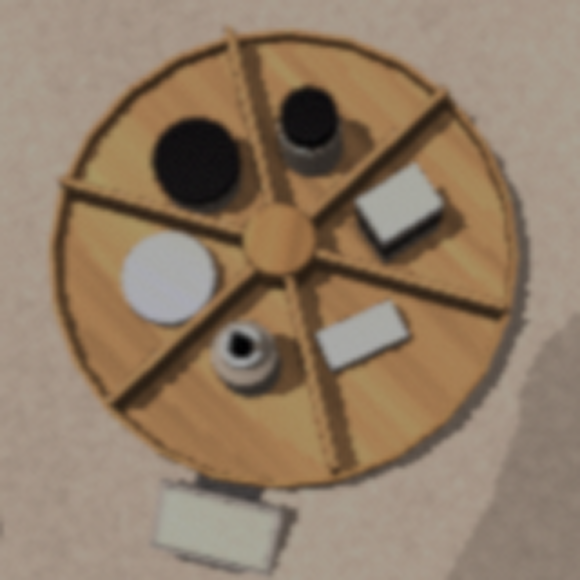

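The bottle body is at crop (248,362) and the spout at (240,345). All products are upright and the arm is clear of the tray.

```bash
python3 - <<'E'
from h import *
s=160/580
def c(u,v,z): return p2w('top',225+(u+.5)*s-.5,115+(v+.5)*s-.5,z)[:2]
C=np.array([.612,.038]);t=np.radians(164.5)
for p in [(249,363,.09),(240,344,.155)]:
    d=c(*p)-C;a=np.arctan2(d[1],d[0]);r=np.hypot(*d);print(r,np.degrees(a),'lat mm',1e3*r*np.sin(a-t))
P=[(118,403),(337,468),(67,183),(232,32),(445,93),(500,315)]
print([round(float(np.degrees(np.arctan2(*(c(*p,.082)-C)[::-1]))%60),1) for p in P])
E
```

```text
0.088699624427634 163.95171754701576 lat mm -0.8487833806780518
0.08692927547557633 162.88718263522952 lat mm -2.446646713929963
[13.1, 12.0, 11.9, 11.6, 11.9, 9.6]
```

The bottle is within about 3 mm of the ticket line (limit 16 mm), so I'm handing in.

```bash
python3 -c "
from workcell import bot
print(bot.job_done())"
```

```text
the job is handed in; nothing more can be done
None
```

I turned the tray about 36° and handed the job in: the oil bottle stands about 1–2 mm off the ticket line (limit 16 mm), all six products are upright and the hand is clear; no verdict was returned.

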